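# Stow the charged bike light and the pedal wrench in the caddy

## Robot

A 6-joint arm with a two-finger parallel gripper is mounted at the origin on the work surface. World frame = base frame: x ahead of the robot, y to its left, z up, the work surface at z = 0. Lengths are in m, angles in rad, forces in N, time in s.
With the tool pointing down it reaches from about 0.225 to 0.875 m from the base axis. Payload 3.4 kg.
Tool frame: the origin (TCP) lies at the very end of the fingers, on their centre line; the grasp point (between the pads) lies 19 mm behind it (manip.tcp_to_grasp is the distance from the TCP to the grasp point, in m); z points along the fingers, y is the line along which they close (so a half turn about z gives the same grasp; the last joint's range is limited). The gripper opens to 85 mm and grips with 20 to 120 N. Pads are 22 mm wide; open, the fingers measure 114 mm over their backs; the gripper's body (76 mm by 85 mm) begins 54 mm behind the grasp point. The pads swing forward as they close: fully open they stand 13 mm farther back than shut.
Start: joints at [1.171, 0.276, 1.505, -0, 1.361, -0.121], TCP at [0.158, 0.553, 0.231] pointing down, gripper open.
Joint ranges: [-2.89, 2.89], [-0.75, 2.08], [0.22, 2.7], [-1.18, 4.32], [0.11, 2.71], [-2.7, 2.7]. Speed limits (rad/s): [2.57, 2.57, 3.14, 3.14, 3.14, 3.14].

## Interface

Orientations are given as a unit quaternion [w, x, y, z].
In Python, from rig import status, get_image, job, manip gives the robot as it stands.
- The arm moves only by the tool apply_moves, never from a script. Its arguments are lists of equal length, an entry for each row: "xyz": the shift along the tool's x, y, z each as a share of 0.3 m, from -1 to 1, a list of three; "rot": the turn, a rotation vector about the tool's x, y, z each as a share of 60 degrees, from -1 to 1, a list of three; "hand": the opening, from -1 (shut) to 1 (fully open). A call has 1 to 8 rows; each row shifts and turns the commanded pose from where the row before left it, along the tool's axes as they then stand; what a row does not reach is not made up. A row lasts 1/8 s, in which the tool goes at most 62.5 mm and 10.7 degrees, less where a joint would pass 70% of its speed; a pose out of reach is approached as far as the arm can. A call with a number of a shift or a turn outside -1 to 1 is refused whole. A call with a gripper value outside its range is refused whole. The fingers move at their own pace and stop on an object; "force" is the grip in N (left out, the last holds). Time passes only in rows, so rows that do not move let the fingers close. It gives the time, the measured TCP pose, the force, the opening and the grip force at its end, in the units of the state.
- status.get_state(): the state, without advancing time (a new reading comes with each control period).
- get_image(name): name is "side" or "top" or "wrist"; returns a dict with "pixels" (384x512x3 uint8, red, green, blue), "fovy" (degrees; the focal length in pixels is half the picture's height over the tangent of half this angle, whatever the lens; pixels are square), "cx", "cy" (the principal point, pixels), "dist" ([k1, k2, p1, p2, k3] as OpenCV has them; the pictures are not rectified), "origin" and "orientation" of the camera in the world; the wrist camera has in their place "tool_from_camera" (4x4, takes a point from camera to tool coordinates, whose origin is the TCP and whose axes are the flange's). Camera axes: x right, y down, z forward; pixel columns grow to the right and rows downward; lengths in m; the calibration is good to about 2 mm. A picture is of the moment at which its call begins: read the wrist's pose just before it. There is no depth.
- job.sign_off(): hands the job in; it is judged then, once.
The state is a dict: "clock": time; "qpos": joint angles; "qd": joint speeds; "effort": joint torques, N m; "position": TCP position; "ee_rot": TCP orientation; "contact_force": force on the tool from outside, world axes, zero at the start; "moment": the same for the moment, N m; "width": finger opening in m; "gripper_force": force on a finger pad.
Only numpy, scipy, OpenCV 4.12 (cv2) and the standard library are available. Lean on these libraries where they do the work, as an engineer would, in place of code of your own. Each camera call takes 0.05 s, during which the arm holds its last target. There are 200 camera calls.

## Task

Take the white front light out of its charging dock and seat it upright in the walled cradle of the grey caddy, lens facing the slotted wall; lower it all the way down instead of letting it fall in. The dock lets you hold it only by its ends and the cradle only by its sides, so stand it on the shelf in between and take it again the other way. Also lay the pedal wrench flat and centred in the two forks of the same caddy, jaw at the slotted-wall end, and leave the other things on the shelf where they are.

Things in the scene. Friction and masses are not known exactly. Their poses are not given: they have to be found in the camera images.
- light: white bike front light, a rounded box with a round black lens bezel (36 mm across) on one end: 64 long (x), 44 wide (y), 40 high (z), 0.14 kg. Origin: centre of its underside, x runs from lens to tail, so the lens end is at x = -32 and the flat tail at x = +32. It starts standing in the dock.
- light_lens (a point): middle of the light's lens face, 20 mm above its underside
- dock: black charging dock, fixed: a plinth 62 (x) by 72 (y), 10 high, on which the light stands, with two cheeks along its sides (60 long in x, 12 thick, inner faces at y = +-24, tops 54 above the shelf, 4 above the light's top). Open at both ends (-x and +x). Origin: centre of the underside. The light's x lies along the dock's x, lens to -x.
- caddy: grey plastic caddy, fixed, with black uprights: plate 210 (x) by 180 (y), 8 thick, carrying the walled cradle (centre y = +50) and two forks (centre y = -50). Origin: centre of the plate's underside. Its tallest parts, the cradle's end walls, reach 68 above the shelf.
- light_seat (a point): centre of the cradle floor, 8 above the shelf, axes as the caddy's; the light's origin belongs here with its x along the caddy's x. The cradle's end walls have inner faces at x = +-34.5 (8 thick, 44 wide, tops 60 above the floor); the one at -x has an upright slot 12 wide in its middle, and the lens faces it. The sides are open but for lips 6 high at y = +-24.5 to 28.5, 60 long.
- wrench_seat (a point): midway between the two forks, on the level of the fork bottoms, 30 above the shelf, axes as the caddy's; the wrench's origin belongs here, jaw to the caddy's -x. Forks stand at x = +-45 (8 thick) with upward-open notches 26 wide and 20 deep (prongs to 50 above the shelf, 50 wide overall).
- wrench: flat steel pedal wrench lying on the shelf, 200 long, 10 thick, 0.28 kg: handle 22 wide from x = -100 to +60, then a head up to 39 wide with an open jaw at x = +100. Origin: on the underside, midway along the length; z up.
- wrench_jaw (a point): open end of the wrench's jaw, x = +100, half way up its thickness
- tire_levers: bystander: three black tire levers in a band, 121 long (x) by 45, 10 high, loose; origin centre of underside
- bell: bystander: steel bell, 54 across, 35 high, loose; origin centre of underside
- tin: bystander: flat metal repair tin 50 (x) by 85 (y) by 22 high, loose; origin centre of underside
Not all that is in view belongs to the job. Leave any red or yellow look-alike of the light alone.

How it is judged:
By the outcome, as a careful person would: the job done as asked, in the order asked, and still so for the second after the job is handed in, with the robot touching nothing.
It also fails if it takes over 72 s, if anything falls off the work surface, if the arm or the gripper's body presses on something with over 40 N, if the wrist force passes 120 N, or if a joint passes its speed limit or range.

## Working session

There is one attempt and no reset: what is moved stays moved. The work goes in short steps, Python scripts to look and compute and a tool call to move; the robot and the scene stay as the last step left them, time stands still between calls to the robot, and variables do not carry over. Pictures are saved under pics/ and viewed, at most 10 in all, crops included, and the job is handed in when it is done.

Besides the shell and the picture viewer there is one more tool, called after "Request:" as name(argument=value, ...) on one line, values as JSON. apply_moves: Moves the arm, as the interface text tells. Its arguments: {"type":"object","properties":{"xyz":{"type":"array","items":{"type":"array","items":{"type":"number","minimum":-1,"maximum":1}}},"rot":{"type":"array","items":{"type":"array","items":{"type":"number","minimum":-1,"maximum":1}}},"hand":{"type":"array","items":{"type":"number"}},"force":{"type":"number"}},"required":["xyz","rot","hand"]}

```bash
mkdir -p pics; ls; cat > h.py <<'E'
import numpy as np, cv2
from rig import status, get_image, job, manip
def cam(n):
    im=get_image(n); H,W=im["pixels"].shape[:2]
    f=H/2/np.tan(np.radians(im["fovy"])/2)
    im["K"]=np.array([[f,0,im["cx"]],[0,f,im["cy"]],[0,0,1.]]); im["D"]=np.array(im["dist"],float)
    return im
E
python3 - <<'E'
from h import *
s=status.get_state(); print(s['clock'],s['position'],s['ee_rot'],s['width'])
import pickle
a=[]
d={}
for n in("side","top","wrist"):
    i=cam(n); d[n]=i; print(n,{k:v for k,v in i.items() if k not in('pixels','K','D')})
    cv2.imwrite(f"pics/{n}0.png",i["pixels"][:,:,::-1])
pickle.dump(d,open("d0.pkl","wb"))
E
```

```text
pics
0.0 [0.15802692 0.55229255 0.23044395] [-2.40725898e-04  1.38951000e-01  9.90298820e-01 -8.99593728e-04] 0.08539260131557412
side {'fovy': 42.34183237648488, 'cx': 243.52082251174198, 'cy': 195.85270300719364, 'dist': array([-0.0863999,  0.       ,  0.       ,  0.       ,  0.       ]), 'origin': array([0.5220112, 0.8685049, 1.1246328]), 'orientation': array([ 0.01644361, -0.03491156,  0.94580946, -0.32242093])}
top {'fovy': 56.4804469645099, 'cx': 252.60144326021276, 'cy': 187.6648082279045, 'dist': array([-0.0174131,  0.       ,  0.       ,  0.       ,  0.       ]), 'origin': array([0.36595449, 0.00472769, 1.14783866]), 'orientation': array([-0.08426552,  0.74272467, -0.66009771,  0.0743667 ])}
wrist {'fovy': 65.50896979604202, 'cx': 263.1452050455921, 'cy': 187.8350358856562, 'dist': array([0.00879213, 0.        , 0.        , 0.        , 0.        ]), 'tool_from_camera': array([[-1.19516738e-03, -9.45164284e-01, -3.26593091e-01,
         8.36045463e-02],
       [ 9.99999210e-01, -1.25664266e-03, -2.27582136e-05,
         1.20343625e-04],
       [-3.88900558e-04, -3.26592860e-01,  9.45165040e-01,
        -1.42259001e-01],
       [ 0.00000000e+00,  0.00000000e+00,  0.00000000e+00,
         1.00000000e+00]])}
```

View pics/top0.png

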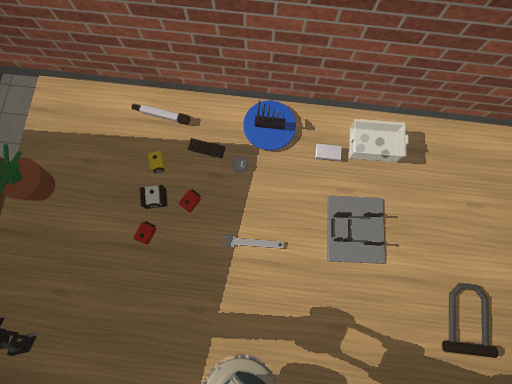

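View pics/side0.png

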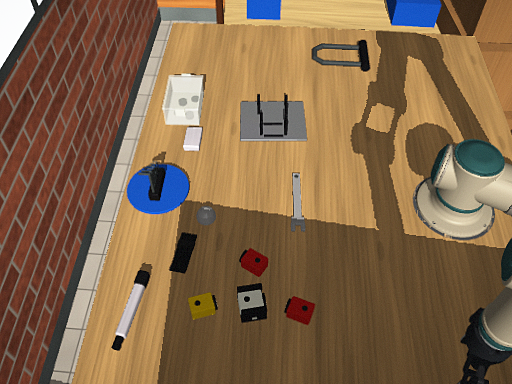

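Top view: the white light stands in the black dock at (153,196), and the wrench is at (255,242) with its jaw to the left. The caddy is at (356,229) and the bell at (240,163). The levers are at (206,148) and the tin at (328,152). The candidates for the light are white (153,196), yellow (156,161), red (190,201) and red (145,233). Only the white one stands in a dock. I'll confirm this in an enlarged crop.

```bash
python3 - <<'E'
import pickle,cv2,numpy as np
d=pickle.load(open("d0.pkl","rb"))
def c(n,u,v,w,h): 
    return cv2.resize(d[n]["pixels"][v:v+h,u:u+w,::-1],(400,300),interpolation=cv2.INTER_CUBIC)
m=np.vstack([np.hstack([c("top",133,181,40,30),c("top",312,187,100,75)]),np.hstack([c("side",226,276,56,42),c("side",230,85,88,66)])])
cv2.imwrite("pics/crop1.png",m)
E
```

```text
(no output)
```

View pics/crop1.png

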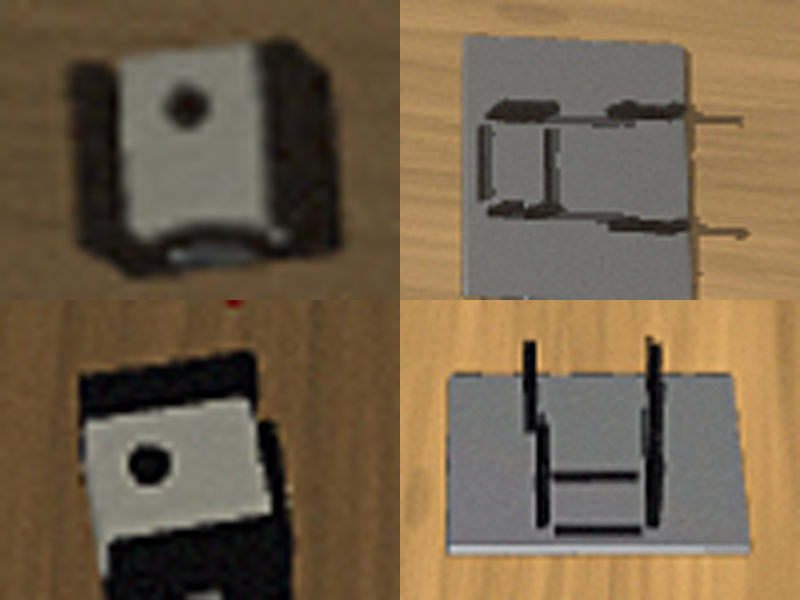

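The white light is in the dock with its lens towards the robot (crop bottom). The caddy's cradle is on the left (+y) and the forks on the right. I'll take coarse positions now and refine them with the wrist camera.

```bash
cat >> h.py <<'E'
from scipy.spatial.transform import Rotation as R
def q2R(q): return R.from_quat([q[1],q[2],q[3],q[0]]).as_matrix()
def pose(im,s=None):
    if "origin" in im: return q2R(im["orientation"]),np.array(im["origin"])
    M=q2R(s["ee_rot"]); T=np.array(im["tool_from_camera"])
    return M@T[:3,:3], M@T[:3,3]+np.array(s["position"])
def ray(im,uv,z,s=None):
    Rm,o=pose(im,s)
    p=cv2.undistortPoints(np.array(uv,float).reshape(-1,1,2),im["K"],im["D"]).reshape(-1,2)
    d=np.c_[p,np.ones(len(p))]@Rm.T
    return o+d*((z-o[2])/d[:,2])[:,None]
def proj(im,P,s=None):
    Rm,o=pose(im,s); P=np.atleast_2d(P)
    return cv2.projectPoints((P-o)@Rm,np.zeros(3),np.zeros(3),im["K"],im["D"])[0].reshape(-1,2)
E
python3 - <<'E'
import pickle; from h import *
d=pickle.load(open("d0.pkl","rb"))
t,sd=d["top"],d["side"]
def blob(im,x0,y0,x1,y1,f):
    hsv=cv2.cvtColor(im["pixels"],cv2.COLOR_RGB2HSV).astype(int); m=np.zeros(hsv.shape[:2],np.uint8)
    m[y0:y1,x0:x1]=(f(hsv)[y0:y1,x0:x1]*255)
    n,l,st,c=cv2.connectedComponentsWithStats(m); k=1+np.argmax(st[1:,4])
    cnt=max(cv2.findContours((l==k).astype(np.uint8),cv2.RETR_EXTERNAL,cv2.CHAIN_APPROX_NONE)[0],key=len)
    return cnt.reshape(-1,2)
def rect(im,c,z):
    P=ray(im,c,z)[:,:2].astype(np.float32); (cx,cy),(w,h),a=cv2.minAreaRect(P*1000)
    return np.round([cx,cy,w,h,a],1)
wh=lambda h:(h[...,1]<60)&(h[...,2]>110)
gr=lambda h:(h[...,1]<45)&(h[...,2]>80)
print("light top",rect(t,blob(t,138,181,170,212,wh),.05),"side",rect(sd,blob(sd,230,276,275,325,wh),.05))
print("caddy",rect(t,blob(t,315,190,400,270,gr),.008),rect(sd,blob(sd,230,85,318,150,gr),.008))
print("wrench",rect(t,blob(t,215,230,295,256,lambda h:(h[...,1]<60)&(h[...,2]>100)),.01),rect(sd,blob(sd,285,165,312,235,lambda h:(h[...,1]<60)&(h[...,2]>90)),.01))
print("plinth? dockcentre px->", ray(t,[(240,163)],.02))
E
```

```text
light top [557.2 348.1  54.7  41.   10.6] side [554.9 353.4  57.6  52.6  13.8]
caddy [ 530.6 -306.1  208.3  176.7    4.1] [ 528.7 -306.7  208.9  181.5    4. ]
wrench [451.8   1.6  31.7 164.4   4.5] [450.4  -1.5  33.  165.2   4. ]
plinth? dockcentre px-> [[0.70028581 0.08690185 0.02      ]]
```

```bash
cat > plan.py <<'E'
# python3 plan.py x y z heading_deg(tool y) nrows : how far to go, in tool axes and shares, tool kept pointing down
import sys; from h import *
def plan(tx,ty,tz,hd,n,s=None):
    s=s or status.get_state(); p=np.array(s["position"]); Rm=q2R(s["ee_rot"]); h=np.radians(hd); n=int(n)
    y=np.array([np.cos(h),np.sin(h),0]); z=np.array([0,0,-1.]); G=np.c_[np.cross(y,z),y,z]
    rv=R.from_matrix(Rm.T@G).as_rotvec(); step=R.from_rotvec(rv/n); dp=(np.array([tx,ty,tz])-p)/n
    X=[]
    for i in range(n): X.append(np.round(Rm.T@dp/.3,3).tolist()); Rm=Rm@step.as_matrix()
    hy=np.degrees(np.arctan2(*(q2R(s["ee_rot"])[[1,0],1])))
    print("now",s["clock"],p.round(4),"head",hy.round(2),"w",round(s["width"],4),"gf",np.round(s["gripper_force"],1),"F",np.round(s["contact_force"],1),"mm/row",np.linalg.norm(dp*1000).round(1))
    print("xyz",X,"\nrot each",np.round(np.degrees(rv)/n/60,3).tolist())
if __name__=="__main__": plan(*map(float,sys.argv[1:]))
E
python3 plan.py .556 .35 .2 11 7
```

```text
now 0.15 [0.1581 0.5524 0.2306] head 74.03 w 0.0854 gf 0.0 F [-0.5 -0.5 -0.2] mm/row 63.9
xyz [[-0.209, -0.041, 0.015], [-0.212, -0.007, 0.015], [-0.211, 0.026, 0.015], [-0.204, 0.059, 0.015], [-0.193, 0.09, 0.015], [-0.176, 0.119, 0.015], [-0.155, 0.145, 0.015]] 
rot each [-0.0, 0.0, 0.15]
```

Request:
apply_moves(xyz=[[-0.18,-0.036,0.013],[-0.185,-0.01,0.013],[-0.186,0.018,0.013],[-0.182,0.045,0.013],[-0.172,0.07,0.013],[-0.16,0.095,0.013],[-0.144,0.118,0.013],[-0.13,0.13,0.013]], rot=[[0,0,0.131],[0,0,0.131],[0,0,0.131],[0,0,0.131],[0,0,0.131],[0,0,0.131],[0,0,0.131],[0,0,0.131]], hand=[1,1,1,1,1,1,1,1])

```text
clock: 1.15
position: [0.5611, 0.3587, 0.1996]
ee_rot: [-0.0, 0.637, 0.771, -0.0]
contact_force: [0.3, 1.2, 0.5]
width: 0.0853
gripper_force: 0.0
```

Request:
apply_moves(xyz=[[0,0,0],[0,0,0]], rot=[[0,0,0],[0,0,0]], hand=[1,1])

```text
clock: 1.4
position: [0.5591, 0.3594, 0.1995]
ee_rot: [-0.001, 0.635, 0.772, -0.001]
contact_force: [-0.1, 1.0, 0.6]
width: 0.0856
gripper_force: 0.0
```

```bash
cat > snap.py <<'E'
import sys,pickle; from h import *
s=status.get_state(); i=cam("wrist"); pickle.dump((i,s),open(sys.argv[1]+".pkl","wb"))
cv2.imwrite(f"pics/{sys.argv[1]}.png",i["pixels"][:,:,::-1])
E
python3 snap.py w1; python3 plan.py .556 .35 .2 11 7
```

```text
now 1.45 [0.5586 0.36   0.1998] head 11.2 w 0.0855 gf 0.0 F [ 0.6 -0.2  1. ] mm/row 1.5
xyz [[-0.004, -0.002, -0.0], [-0.004, -0.002, -0.0], [-0.004, -0.002, -0.0], [-0.004, -0.002, -0.0], [-0.004, -0.002, -0.0], [-0.004, -0.002, -0.0], [-0.004, -0.002, -0.0]] 
rot each [-0.0, -0.0, 0.0]
```

View pics/w1.png

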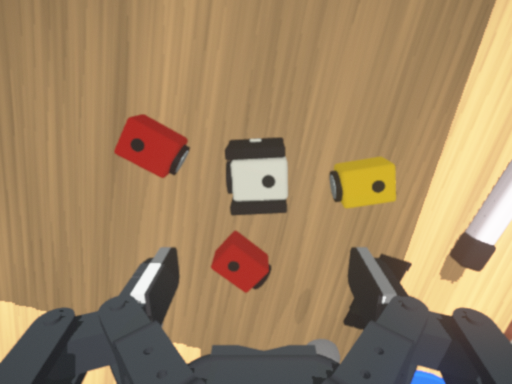

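Wrist view: the white light is centred at about (258,178) with its bezel on the left at (229,178). The dock cheeks are above and below it. The red look-alikes are at (150,145) and (240,262), and the yellow one is at (363,183).

```bash
python3 - <<'E'
import pickle; from h import *
i,s=pickle.load(open("w1.pkl","rb"))
hsv=cv2.cvtColor(i["pixels"],cv2.COLOR_RGB2HSV).astype(int)
def comp(mask,x0,y0,x1,y1,z,nm):
    m=np.zeros(mask.shape,np.uint8); m[y0:y1,x0:x1]=mask[y0:y1,x0:x1]
    n,l,st,c=cv2.connectedComponentsWithStats(m); k=1+np.argmax(st[1:,4])
    c=max(cv2.findContours((l==k).astype(np.uint8),cv2.RETR_EXTERNAL,cv2.CHAIN_APPROX_NONE)[0],key=len)
    P=ray(i,c.reshape(-1,2),z,s)[:,:2]; r=cv2.minAreaRect((P*1000).astype(np.float32))
    print(nm,st[k],np.round(r[0]+r[1]+(r[2],),1)); return P
W=(hsv[...,1]<60)&(hsv[...,2]>110)
comp(W,222,150,295,205,.05,"light")
D=hsv[...,2]<60
comp(D,222,130,295,160,.054,"cheek+y"); comp(D,222,198,295,218,.054,"cheek-y")
print(np.round(i["pixels"][178,215:235].mean(1)),np.round(i["pixels"][190,280:296].mean(1)))
# corners predicted
for x in(.555,.557,.559):pass
c=np.array([.556,.35]);a=np.radians(11)
print(proj(i,[[*c,.05],[c[0]-.032*np.cos(a),c[1]-.032*np.sin(a),.05],[c[0]+.032*np.cos(a),c[1]+.032*np.sin(a),.05]],s).round(1))
E
```

```text
light [ 230  156   58   46 2269] [556.7 351.7  57.6  46.5  13.3]
cheek+y [227 139  55  14 327] [544.4 386.8  53.3   9.5  18. ]
cheek-y [239 204   4   2   5] [542.8 322.1   3.1   1.1  11.1]
[132. 131. 131. 129. 130. 130. 133. 136. 138. 134. 116.  77.  59.  59.
  58.  67. 101. 155. 192. 204.] [208. 208. 207. 209. 205. 203. 194. 173. 145. 132. 132. 133. 134. 135.
 136. 136.]
[[258.1 180.6]
 [226.9 180.5]
 [289.3 180.6]]
```

```bash
cat >> h.py <<'E'
def edge(g,p0,p1,s,im,z,st,lo=None):
    # strongest grey step on scan lines: p0->p1 base line, scanning +-s px across; returns world points on plane z
    p0,p1=np.array(p0,float),np.array(p1,float); t=(p1-p0)/np.linalg.norm(p1-p0); nrm=np.array([-t[1],t[0]]); out=[]
    for k in np.linspace(0,1,25):
        q=p0+k*(p1-p0); o=np.arange(-s,s+.01,.25); L=q+o[:,None]*nrm
        v=cv2.remap(g,L[:,:1].astype(np.float32),L[:,1:].astype(np.float32),cv2.INTER_LINEAR)[:,0]
        d=np.abs(cv2.GaussianBlur(np.gradient(v)[:,None],(1,9),0)[:,0]); d[:4]=0; d[-4:]=0
        out.append(L[np.argmax(d)])
    out=np.array(out,np.float32); P=(ray(im,out,z,st)[:,:2]*1000).astype(np.float32)
    vx,vy,x,y=cv2.fitLine(P,cv2.DIST_HUBER,0,.01,.01).ravel(); r=np.abs((P-[x,y])@[-vy,vx])
    return np.array([x,y]),np.degrees(np.arctan2(vy,vx)),np.median(r),out.mean(0)
E
python3 - <<'E'
import pickle; from h import *
i,s=pickle.load(open("w1.pkl","rb")); g=i["pixels"].mean(2).astype(np.float32)
for nm,a,b,z,w in[("tail",(287.5,160),(287.5,197),.05,5),("bot(-y) ",(236,200),(282,199),.05,5),("top(+y)",(236,157),(282,157),.05,5),("lens",(226,168),(226,188),.045,5),("cheekOut",(230,139),(280,138),.054,5),("cheek-out",(234,214),(282,212),.054,5)]:
    print(nm,[np.round(x,2).tolist() for x in edge(g,a,b,w,i,z,s)])
E
```

```text
tail [[584.1300048828125, 360.7099914550781], -76.26000213623047, 0.10000000149011612, [287.1400146484375, 178.5]]
bot(-y)  [[565.4299926757812, 330.2699890136719], 13.239999771118164, 0.10000000149011612, [259.010009765625, 200.00999450683594]]
top(+y) [[552.510009765625, 373.25], 14.069999694824219, 0.10999999940395355, [259.0, 158.1699981689453]]
lens [[524.5399780273438, 345.3299865722656], 83.22000122070312, 1.0299999713897705, [227.47999572753906, 178.0]]
cheekOut [[545.1599731445312, 392.5199890136719], 14.4399995803833, 0.3400000035762787, [255.00999450683594, 139.13999938964844]]
cheek-out [[559.0900268554688, 314.57000732421875], 14.109999656677246, 0.05000000074505806, [258.0299987792969, 213.63999938964844]]
```

```bash
python3 plan.py .5543 .3505 .10 13.8 3
```

```text
now 1.45 [0.5586 0.36   0.1998] head 11.2 w 0.0855 gf 0.0 F [ 0.6 -0.2  1. ] mm/row 33.5
xyz [[-0.009, -0.007, 0.111], [-0.009, -0.007, 0.111], [-0.009, -0.007, 0.111]] 
rot each [-0.0, -0.0, -0.014]
```

Request:
apply_moves(xyz=[[-0.009,-0.007,0.111],[-0.009,-0.007,0.111],[-0.009,-0.007,0.111],[0,0,0],[0,0,0]], rot=[[0,0,-0.014],[0,0,-0.014],[0,0,-0.014],[0,0,0],[0,0,0]], hand=[1,1,1,1,1])

```text
clock: 2.08
position: [0.5553, 0.3516, 0.1018]
ee_rot: [0.0, 0.618, 0.787, 0.001]
contact_force: [0.6, -0.4, 0.0]
width: 0.0857
gripper_force: 0.0
```

```bash
python3 plan.py .5543 .3505 .011 13.8 4
```

```text
now 2.075 [0.5553 0.3516 0.1018] head 13.73 w 0.0857 gf 0.0 F [ 0.6 -0.4  0. ] mm/row 22.7
xyz [[-0.001, -0.001, 0.076], [-0.001, -0.001, 0.076], [-0.001, -0.001, 0.076], [-0.001, -0.001, 0.076]] 
rot each [0.001, -0.0, -0.0]
```

Request:
apply_moves(xyz=[[-0.001,-0.001,0.09],[-0.001,-0.001,0.09],[-0.001,-0.001,0.07],[-0.001,-0.001,0.05],[0,0,0],[0,0,0]], rot=[[0,0,0],[0,0,0],[0,0,0],[0,0,0],[0,0,0],[0,0,0]], hand=[1,1,1,1,1,1])

```text
clock: 2.82
position: [0.5552, 0.3495, 0.0115]
ee_rot: [0.001, 0.618, 0.786, 0.001]
contact_force: [0.5, -0.7, -0.3]
width: 0.0852
gripper_force: 0.0
```

Request:
apply_moves(xyz=[[0,0,0],[0,0,0],[0,0,0],[0,0,0],[0,0,0],[0,0,0]], rot=[[0,0,0],[0,0,0],[0,0,0],[0,0,0],[0,0,0],[0,0,0]], hand=[0.4,0.2,0,0,0,0], force=35)

```text
clock: 3.58
position: [0.5548, 0.3493, 0.0114]
ee_rot: [0.0, 0.618, 0.786, 0.001]
contact_force: [-1.0, -0.2, 5.9]
width: 0.0633
gripper_force: 40.2
```

Request:
apply_moves(xyz=[[0,0,-0.05],[0,0,-0.1],[0,0,-0.13],[0,0,-0.12],[0,0,0]], rot=[[0,0,0],[0,0,0],[0,0,0],[0,0,0],[0,0,0]], hand=[0,0,0,0,0])

```text
clock: 4.2
position: [0.5563, 0.3499, 0.1341]
ee_rot: [0.002, 0.618, 0.786, 0.003]
contact_force: [0.4, 0.1, -1.5]
width: 0.0633
gripper_force: 39.6
```

```bash
python3 plan.py .58 -.05 .12 4 8
```

```text
now 4.2 [0.5563 0.3499 0.1341] head 13.67 w 0.0633 gf 39.6 F [ 0.4  0.1 -1.5] mm/row 50.1
xyz [[-0.164, -0.03, 0.005], [-0.165, -0.026, 0.005], [-0.165, -0.023, 0.006], [-0.166, -0.019, 0.006], [-0.166, -0.016, 0.006], [-0.166, -0.012, 0.006], [-0.167, -0.009, 0.006], [-0.167, -0.005, 0.006]] 
rot each [0.001, -0.0, 0.02]
```

Request:
apply_moves(xyz=[[-0.12,-0.022,0.005],[-0.17,-0.027,0.005],[-0.18,-0.025,0.006],[-0.185,-0.021,0.006],[-0.185,-0.017,0.006],[-0.18,-0.013,0.006],[-0.165,-0.009,0.006],[-0.14,-0.005,0.006]], rot=[[0.001,0,0.02],[0.001,0,0.02],[0.001,0,0.02],[0.001,0,0.02],[0.001,0,0.02],[0.001,0,0.02],[0.001,0,0.02],[0.001,0,0.02]], hand=[0,0,0,0,0,0,0,0])

```text
clock: 5.2
position: [0.577, -0.0522, 0.1151]
ee_rot: [-0.004, 0.682, 0.731, -0.004]
contact_force: [-0.8, 0.6, -2.0]
width: 0.0634
gripper_force: 39.4
```

Request:
apply_moves(xyz=[[0,0,0],[0,0,0]], rot=[[0,0,0],[0,0,0]], hand=[0,0])

```text
clock: 5.45
position: [0.5772, -0.0499, 0.1155]
ee_rot: [-0.004, 0.682, 0.732, -0.004]
contact_force: [-0.4, -0.1, -1.2]
width: 0.0634
gripper_force: 39.4
```

```bash
python3 plan.py .58 -.05 .004 4 6; python3 snap.py w2
```

```text
now 5.45 [ 0.5772 -0.0499  0.1155] head 4.03 w 0.0634 gf 39.4 F [-0.4 -0.1 -1.2] mm/row 18.6
xyz [[-0.0, 0.002, 0.062], [-0.0, 0.002, 0.062], [-0.0, 0.002, 0.062], [-0.0, 0.002, 0.062], [-0.0, 0.002, 0.062], [-0.0, 0.002, 0.062]] 
rot each [-0.002, -0.0, 0.0]
```

View pics/w2.png

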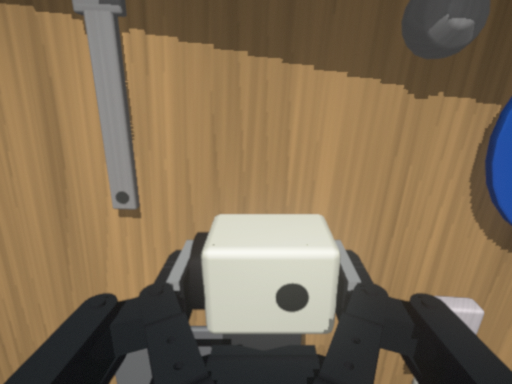

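The light is held upright by its ends, lens to the left, over clear shelf. I'll lower it to the shelf.

Request:
apply_moves(xyz=[[0,0.002,0.08],[0,0.002,0.1],[0,0.002,0.09],[0,0.002,0.06],[0,0,0.035],[0,0,0]], rot=[[-0.004,0,0],[-0.004,0,0],[-0.004,0,0],[0,0,0],[0,0,0],[0,0,0]], hand=[0,0,0,0,0,0])

```text
clock: 6.25
position: [0.5799, -0.0494, 0.0065]
ee_rot: [0.001, 0.681, 0.732, 0.001]
contact_force: [-0.9, 0.4, -1.2]
width: 0.0636
gripper_force: 39.4
```

Request:
apply_moves(xyz=[[0,0,0.006],[0,0,0.005],[0,0,0]], rot=[[0,0,0],[0,0,0],[0,0,0]], hand=[0,0,0])

```text
clock: 6.62
position: [0.5806, -0.0504, 0.0041]
ee_rot: [0.002, 0.682, 0.732, 0.002]
contact_force: [0.7, 0.2, -1.6]
width: 0.0635
gripper_force: 39.4
```

Request:
apply_moves(xyz=[[0,0,0.004],[0,0,0.004],[0,0,0.002],[0,0,0]], rot=[[0,0,0],[0,0,0],[0,0,0],[0,0,0]], hand=[0,0,0,0])

```text
clock: 7.12
position: [0.5804, -0.0504, 0.0015]
ee_rot: [0.002, 0.682, 0.732, 0.001]
contact_force: [-1.6, 0.4, 4.9]
width: 0.0639
gripper_force: 40.1
```

Request:
apply_moves(xyz=[[0,0,0],[0,0,0],[0,0,0],[0,0,-0.1],[0,0,-0.16],[0,0,-0.16],[0,0,-0.15]], rot=[[0,0,0],[0,0,0],[0,0,0],[0,0,0],[0,0,0],[0,0,0.05],[0,0,0.15]], hand=[0.7,1,1,1,1,1,1])

```text
clock: 8.0
position: [0.5796, -0.0503, 0.1733]
ee_rot: [0.002, 0.756, 0.655, 0.002]
contact_force: [0.0, -0.0, -0.4]
width: 0.0854
gripper_force: 0.0
```

Request:
apply_moves(xyz=[[0,0,0],[0,0,0],[0,0,0],[0,0,0],[0,0,0],[0,0,0],[0,0,0],[0,0,0]], rot=[[0,0,0.165],[0,0,0.165],[0,0,0.165],[0,0,0.165],[0,0,0.165],[0,0,0.165],[0,0,0.165],[0,0,0.145]], hand=[1,1,1,1,1,1,1,1])

```text
clock: 9.0
position: [0.5795, -0.0503, 0.1715]
ee_rot: [0.0, 0.999, 0.033, 0.002]
contact_force: [0.7, -0.1, -0.4]
width: 0.0852
gripper_force: 0.0
```

Request:
apply_moves(xyz=[[0,0,0]], rot=[[0,0,0]], hand=[1])

```text
clock: 9.12
position: [0.5795, -0.0502, 0.1716]
ee_rot: [0.0, 0.999, 0.036, 0.002]
contact_force: [-0.1, 0.1, 0.1]
width: 0.0855
gripper_force: 0.0
```

```bash
python3 plan.py .58 -.05 .12 -86 2; python3 snap.py w3; python3 - <<'E'
import pickle; from h import *
i,s=pickle.load(open("w3.pkl","rb"))
hsv=cv2.cvtColor(i["pixels"],cv2.COLOR_RGB2HSV).astype(int)
m=((hsv[...,1]<60)&(hsv[...,2]>150)).astype(np.uint8)
n,l,st,c=cv2.connectedComponentsWithStats(m)
for k in range(1,n):
    if st[k,4]>300: print(st[k],ray(i,[c[k]],.04,s).round(3))
print(proj(i,[[.58,-.05,.04]],s))
E
```

```text
now 9.125 [ 0.5795 -0.0502  0.1716] head -85.83 w 0.0855 gf 0.0 F [-0.1  0.1  0.1] mm/row 25.8
xyz [[0.0, -0.0, 0.086], [0.001, -0.0, 0.086]] 
rot each [0.0, -0.002, 0.001]
[398 136  24 136 456] [[ 0.575 -0.194  0.04 ]]
[ 240  139   46   63 2455] [[ 0.586 -0.049  0.04 ]]
[ 180  265  101   17 1377] [[ 0.472 -0.019  0.04 ]]
[[262.97416955 178.423443  ]]
```

View pics/w3.png

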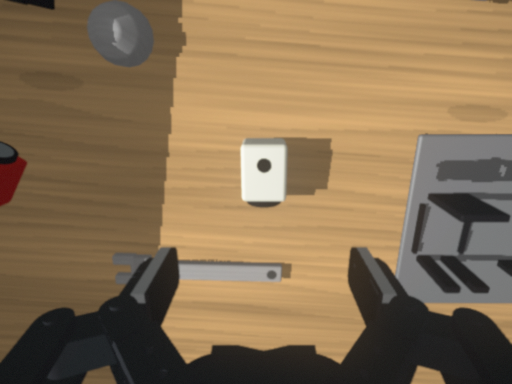

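The light stands upright at (263,171) with its bezel at the bottom (-x). Next I'll measure it, then look at the caddy from above with the empty gripper.

```bash
python3 - <<'E'
import pickle; from h import *
i,s=pickle.load(open("w3.pkl","rb")); g=i["pixels"].mean(2).astype(np.float32)
for nm,a,b,z,w in[("tail",(246,138.5),(282,138.5),.04,5),("left(+y)",(241.5,148),(241.5,195),.04,5),("right(-y)",(286,148),(286,195),.04,5),("lens",(255,202),(272,202),.04,4),("bez",(257,208),(270,208),.02,4)]:
    print(nm,[np.round(x,2).tolist() for x in edge(g,a,b,w,i,z,s)])
E
python3 plan.py .535 -.306 .2 -86 5
```

```text
tail [[615.0399780273438, -46.77000045776367], -81.05000305175781, 0.7099999785423279, [264.0, 141.05999755859375]]
left(+y) [[586.22998046875, -28.100000381469727], 3.9000000953674316, 0.07000000029802322, [240.49000549316406, 171.5]]
right(-y) [[590.4400024414062, -69.80000305175781], 4.150000095367432, 0.07000000029802322, [284.489990234375, 171.5]]
lens [[556.9199829101562, -53.43000030517578], -86.11000061035156, 0.029999999329447746, [263.5, 201.0500030517578]]
bez [[542.5700073242188, -52.540000915527344], -86.51000213623047, 0.10999999940395355, [263.5, 206.64999389648438]]
now 9.175 [ 0.5796 -0.0503  0.1716] head -85.79 w 0.0856 gf 0.0 F [-0.2 -0.1 -0.5] mm/row 52.2
xyz [[-0.042, 0.168, -0.019], [-0.042, 0.168, -0.019], [-0.042, 0.168, -0.019], [-0.042, 0.168, -0.019], [-0.042, 0.168, -0.019]] 
rot each [0.0, -0.001, 0.001]
```

Request:
apply_moves(xyz=[[-0.042,0.168,-0.019],[-0.042,0.168,-0.019],[-0.042,0.168,-0.019],[-0.042,0.168,-0.019],[-0.042,0.168,-0.019],[0,0,0],[0,0,0]], rot=[[0,0,0],[0,0,0],[0,0,0],[0,0,0],[0,0,0],[0,0,0],[0,0,0]], hand=[1,1,1,1,1,1,1])

```text
clock: 10.05
position: [0.5343, -0.3057, 0.1998]
ee_rot: [-0.0, 0.999, 0.036, 0.002]
contact_force: [-0.5, 0.5, -0.7]
width: 0.0848
gripper_force: 0.0
```

```bash
python3 snap.py w4; python3 - <<'E'
import pickle; from h import *
i,s=pickle.load(open("w4.pkl","rb")); print(s["position"])
c=np.array([.530,-.3063]);a=np.radians(4)
def W(x,y,z): return [c[0]+(x*np.cos(a)-y*np.sin(a))/1000,c[1]+(x*np.sin(a)+y*np.cos(a))/1000,z/1000]
P=[W(105,90,8),W(105,-90,8),W(-105,90,8),W(-105,-90,8),W(-34.5,28,68),W(-34.5,72,68),W(34.5,28,68),W(34.5,72,68),W(0,50,8),W(0,-50,30)]
print(proj(i,P,s).round(1).tolist())
big=cv2.resize(i["pixels"][:,:,::-1],(768,576),interpolation=cv2.INTER_CUBIC); cv2.imwrite("pics/w4b.png",big)
E
```

```text
[ 0.53430301 -0.30565818  0.1997846 ]
[[177.3, 69.3], [350.2, 69.4], [192.6, 247.3], [334.5, 247.4], [235.7, 215.8], [191.8, 215.8], [233.6, 147.7], [186.1, 147.7], [220.4, 167.1], [309.7, 172.4]]
```

View pics/w4b.png

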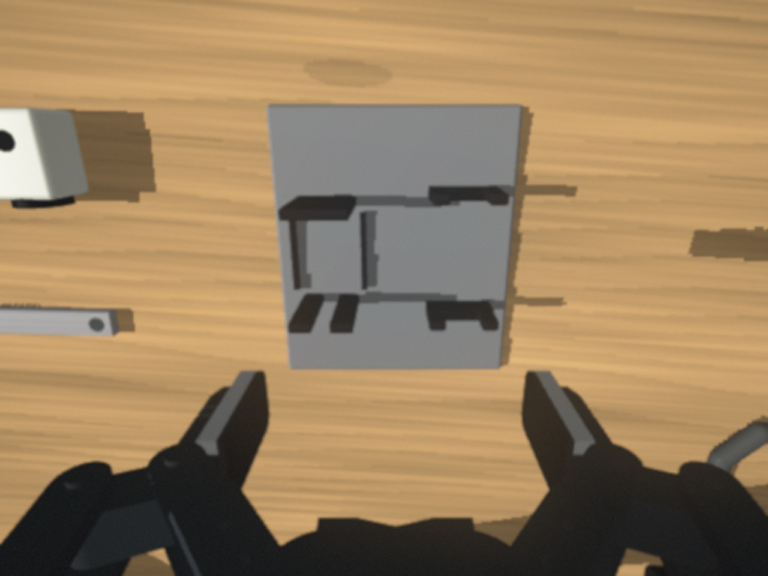

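The caddy is clear in this view: the slotted wall is at the bottom (-x) at about (323,313) enlarged, the forks are on the right, and the plate corners are (268,104), (521,104), (290,369) and (500,368). I'll refine these with edge fits.

```bash
python3 - <<'E'
import pickle; from h import *
i,s=pickle.load(open("w4.pkl","rb")); g=i["pixels"].mean(2).astype(np.float32)
L=[]
for nm,a,b,z,w in[("+x",(185,69.5),(340,69.7),.008,4),("-x",(200,246),(328,245.5),.008,4),("+y",(179.5,80),(185,145),.008,4),("-y",(345.5,90),(334,235),.008,4),("wall- inner top",(202,196.5),(209,196.5),.068,4),("wall-bottom",(196,220.5),(203,220.5),.068,4),("wall+ top",(198,132),(233,132),.068,4),("wall+ bot",(192,146),(232,146),.068,4)]:
    e=edge(g,a,b,w,i,z,s); L.append(e); print(nm,[np.round(x,2).tolist() for x in e])
th=np.radians(np.mean([L[0][1]+90,L[1][1]+90,L[2][1],L[3][1]]) if L[0][1]<0 else 4)
u=np.array([np.cos(th),np.sin(th)]);n=np.array([-u[1],u[0]])
a=[L[k][0]@u for k in(0,1)];b=[L[k][0]@n for k in(2,3)]
print(np.degrees(th),"size",a[0]-a[1],b[0]-b[1],"c",u*np.mean(a)+n*np.mean(b))
c=u*np.mean(a)+n*np.mean(b)
for k in range(4,8): print("wall x",(L[k][0]-c)@u)
E
```

```text
+x [[634.9000244140625, -289.5799865722656], -86.02999877929688, 0.019999999552965164, [262.5, 68.5999984741211]]
-x [[426.95001220703125, -305.9200134277344], -85.75, 0.09000000357627869, [264.0, 245.8000030517578]]
+y [[581.77001953125, -213.66000366210938], 4.239999771118164, 0.20999999344348907, [182.27000427246094, 112.5]]
-y [[540.1199951171875, -392.17999267578125], 3.9700000286102295, 0.1599999964237213, [338.7799987792969, 162.4199981689453]]
wall- inner top [[513.3900146484375, -250.5800018310547], -80.83000183105469, 0.11999999731779099, [205.5, 195.5500030517578]]
wall-bottom [[484.80999755859375, -244.3699951171875], -85.97000122070312, 0.0, [199.5, 221.5]]
wall+ top [[578.0499877929688, -263.1600036621094], -84.2300033569336, 0.14000000059604645, [215.5, 129.9600067138672]]
wall+ bot [[562.260009765625, -257.2099914550781], -85.83000183105469, 0.029999999329447746, [212.0, 146.52999877929688]]
4.1073027 size 208.58679 175.07697 c [ 531.44507 -305.0384 ]
wall x -14.110828
wall x -42.173264
wall x 49.487793
wall x 34.16096
```

```bash
python3 - <<'E'
import pickle; from h import *
i,s=pickle.load(open("w4.pkl","rb")); g=i["pixels"].mean(2).astype(np.float32)
c=np.array([.5314,-.3055]);a=np.radians(4.1); u=np.array([np.cos(a),np.sin(a)]);n=np.array([-u[1],u[0]])
def W(x,y,z): return [*(c+(x*u+y*n)/1000),z/1000]
def test(nm,x0,x1,y,z,sp=4):
    p=proj(i,[W(x0,y,z),W(x1,y,z)],s); e=edge(g,p[0],p[1],sp,i,z/1000,s)
    print(nm,"pred y",y,"meas",round(float((e[0]/1000-c)@n*1000),2),"ang",round(float(e[1]),1),"res",round(float(e[2]),2))
test("lip+ far",-20,20,78.5,14); test("lip- far",-20,20,25.5,14); 
test("wall+ left",35.5,41,72,68); test("wall+ right",35.5,41,28,68)
test("wall- left",-41,-36,72,68); test("wall- right",-41,-36,28,68); test("slot left",-41,-36,56,68);test("slot right",-41,-36,44,68)
test("fork+ l",42,48,-25,50);test("fork+ r",42,48,-75,50);test("fork- l",-48,-42,-25,50);test("fork- r",-48,-42,-75,50)
test("plate+",50,100,90,8);test("plate-",-90,-50,-90,8);test("plate- b",50,100,-90,8);test("plate+ b",-100,-50,90,8)
E
```

```text
lip+ far pred y 78.5 meas 78.76 ang 4.0 res 0.04
lip- far pred y 25.5 meas 25.78 ang 4.0 res 0.04
wall+ left pred y 72 meas 71.54 ang 3.7 res 0.01
wall+ right pred y 28 meas 27.24 ang -25.0 res 0.05
wall- left pred y 72 meas 71.75 ang 4.1 res 0.0
wall- right pred y 28 meas 28.15 ang -8.0 res 0.09
slot left pred y 56 meas 55.45 ang -19.2 res 0.07
slot right pred y 44 meas 43.75 ang 4.1 res 0.0
fork+ l pred y -25 meas -22.35 ang 18.1 res 0.25
fork+ r pred y -75 meas -73.56 ang 4.1 res 0.03
fork- l pred y -25 meas -24.09 ang 13.6 res 0.1
fork- r pred y -75 meas -73.37 ang 5.0 res 0.03
plate+ pred y 90 meas 88.13 ang 4.3 res 0.24
plate- pred y -90 meas -90.53 ang -8.5 res 1.33
plate- b pred y -90 meas -87.14 ang 4.3 res 0.11
plate+ b pred y 90 meas 88.15 ang 3.7 res 0.29
```

```bash
python3 plan.py .5812 -.0503 .12 -85.95 6
```

```text
now 10.1 [ 0.5345 -0.305   0.1998] head -85.86 w 0.0857 gf 0.0 F [ 0.6  0.5 -0.6] mm/row 45.2
xyz [[0.036, -0.139, 0.045], [0.036, -0.139, 0.045], [0.036, -0.139, 0.044], [0.036, -0.139, 0.044], [0.036, -0.139, 0.044], [0.036, -0.139, 0.044]] 
rot each [-0.0, -0.001, 0.0]
```

Request:
apply_moves(xyz=[[0.036,-0.139,0.045],[0.036,-0.139,0.045],[0.036,-0.139,0.044],[0.036,-0.139,0.044],[0.036,-0.139,0.044],[0.036,-0.139,0.044],[0,0,0],[0,0,0]], rot=[[0,-0.001,0],[0,-0.001,0],[0,-0.001,0],[0,-0.001,0],[0,0,0],[0,0,0],[0,0,0],[0,0,0]], hand=[1,1,1,1,1,1,1,1])

```text
clock: 11.1
position: [0.5815, -0.0511, 0.1205]
ee_rot: [0.001, 0.999, 0.037, 0.0]
contact_force: [-0.1, 0.0, 0.3]
width: 0.0855
gripper_force: 0.0
```

```bash
python3 plan.py .5812 -.0503 .011 -85.95 1
```

```text
now 11.1 [ 0.5815 -0.0511  0.1205] head -85.78 w 0.0855 gf 0.0 F [-0.1  0.   0.3] mm/row 109.5
xyz [[-0.001, -0.003, 0.365]] 
rot each [0.001, -0.0, 0.003]
```

Request:
apply_moves(xyz=[[-0.001,-0.003,0.1],[0,0,0.12],[0,0,0.09],[0,0,0.055],[0,0,0],[0,0,0]], rot=[[0.001,0,0.002],[0,0,0],[0,0,0],[0,0,0],[0,0,0],[0,0,0]], hand=[1,1,1,1,1,1])

```text
clock: 11.85
position: [0.5823, -0.0516, 0.0119]
ee_rot: [0.0, 0.999, 0.034, 0.001]
contact_force: [0.7, -0.1, -0.3]
width: 0.0854
gripper_force: 0.0
```

Request:
apply_moves(xyz=[[0,0,0],[0,0,0],[0,0,0],[0,0,0],[0,0,0],[0,0,0],[0,0,0]], rot=[[0,0,0],[0,0,0],[0,0,0],[0,0,0],[0,0,0],[0,0,0],[0,0,0]], hand=[0.6,0.3,0.1,-0.1,-0.3,-0.3,-0.3])

```text
clock: 12.72
position: [0.5816, -0.051, 0.0113]
ee_rot: [-0.0, 0.999, 0.034, 0.0]
contact_force: [-1.2, 1.2, 5.1]
width: 0.0436
gripper_force: 37.6
```

Request:
apply_moves(xyz=[[0,0,-0.06],[0,0,-0.12],[0,0,-0.12],[0,0,-0.07],[0,0,0]], rot=[[0,0,0],[0,0,0],[0,0,0],[0,0,0],[0,0,0]], hand=[-0.3,-0.3,-0.3,-0.3,-0.3])

```text
clock: 13.35
position: [0.5821, -0.0514, 0.1228]
ee_rot: [0.0, 0.999, 0.034, 0.001]
contact_force: [-0.5, 0.5, -1.4]
width: 0.0431
gripper_force: 36.8
```

```bash
python3 plan.py .5279 -.2556 .12 -85.95 6
```

```text
now 13.35 [ 0.5821 -0.0514  0.1228] head -86.05 w 0.0431 gf 36.8 F [-0.5  0.5 -1.4] mm/row 35.2
xyz [[-0.038, 0.111, 0.002], [-0.038, 0.111, 0.002], [-0.038, 0.111, 0.002], [-0.038, 0.111, 0.002], [-0.038, 0.111, 0.002], [-0.038, 0.111, 0.002]] 
rot each [0.0, -0.0, -0.0]
```

Request:
apply_moves(xyz=[[-0.038,0.111,0.002],[-0.038,0.111,0.002],[-0.038,0.111,0.002],[-0.038,0.111,0.002],[-0.038,0.111,0.002],[-0.038,0.111,0.002],[0,0,0],[0,0,0]], rot=[[0,0,0],[0,0,0],[0,0,0],[0,0,0],[0,0,0],[0,0,0],[0,0,0],[0,0,0]], hand=[-0.3,-0.3,-0.3,-0.3,-0.3,-0.3,-0.3,-0.3])

```text
clock: 14.35
position: [0.5259, -0.2544, 0.1165]
ee_rot: [-0.001, 0.999, 0.034, -0.001]
contact_force: [-0.4, -0.6, -1.6]
width: 0.0432
gripper_force: 36.8
```

```bash
python3 plan.py .5279 -.2556 .085 -85.95 2; python3 snap.py w5; python3 - <<'E'
import pickle; from h import *
i,s=pickle.load(open("w5.pkl","rb"))
big=cv2.resize(i["pixels"][:,:,::-1],(768,576),interpolation=cv2.INTER_CUBIC); cv2.imwrite("pics/w5b.png",big)
a=np.radians(4.05); u=np.array([np.cos(a),np.sin(a)]);n=np.array([-u[1],u[0]]); p=np.array(s["position"]); b=p[2]-.0113
W=lambda x,y,z:[*(p[:2]+(x*u+y*n)/1000),b+z/1000]
print("pred top corners",proj(i,[W(32,22,40),W(32,-22,40),W(-32,22,40),W(-32,-22,40),W(32,22,0),W(32,-22,0)],s).round(1).tolist())
E
```

```text
now 14.35 [ 0.5259 -0.2544  0.1165] head -86.09 w 0.0432 gf 36.8 F [-0.4 -0.6 -1.6] mm/row 15.8
xyz [[0.003, 0.002, 0.053], [0.003, 0.002, 0.053]] 
rot each [-0.001, 0.001, -0.001]
pred top corners [[210.1, 219.0], [315.6, 218.8], [218.1, 338.8], [308.6, 338.8], [222.7, 187.6], [303.6, 187.4]]
```

View pics/w5b.png

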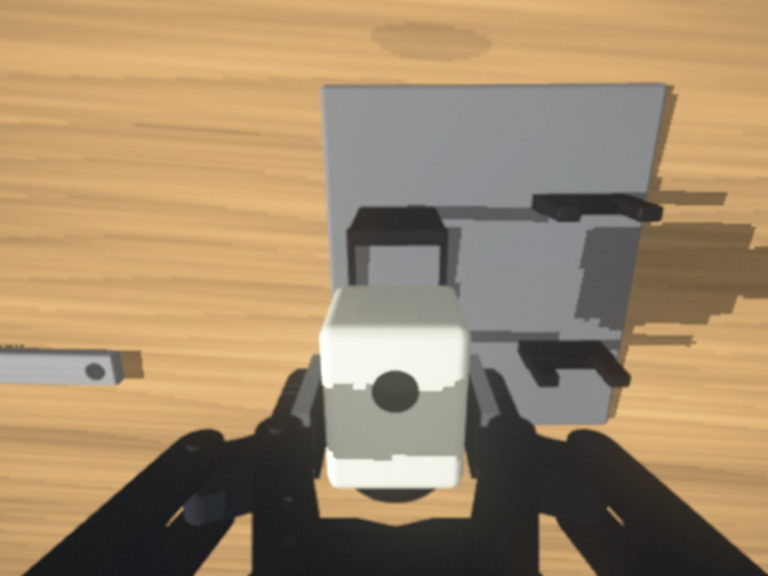

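The light is held by its sides, upright, with the tail towards the camera and the lens towards the slotted wall. Hand offsets match the prediction to about 1 mm. Now I'll align above the cradle.

Request:
apply_moves(xyz=[[0.003,0.002,0.05],[0.003,0.002,0.05],[0,0,0],[0,0,0]], rot=[[-0.001,0.001,-0.001],[-0.001,0.001,-0.001],[0,0,0],[0,0,0]], hand=[-0.3,-0.3,-0.3,-0.3])

```text
clock: 14.9
position: [0.5288, -0.2561, 0.0879]
ee_rot: [0.001, 0.999, 0.036, 0.001]
contact_force: [-0.5, -0.7, -1.8]
width: 0.0436
gripper_force: 36.7
```

```bash
python3 plan.py .5276 -.2556 .0193 -85.95 1; python3 snap.py w6; python3 - <<'E'
from h import *
s=status.get_state(); print(np.array(s["position"]).round(4)); Rm=q2R(s["ee_rot"]); print(Rm[:,2].round(4))
E
```

```text
now 14.9 [ 0.5288 -0.2561  0.0879] head -85.92 w 0.0436 gf 36.7 F [-0.5 -0.7 -1.8] mm/row 68.6
xyz [[-0.004, -0.002, 0.229]] 
rot each [0.001, -0.002, 0.001]
[ 0.529  -0.2563  0.0883]
[ 0.0027 -0.0018 -1.    ]
```

Request:
apply_moves(xyz=[[-0.004,-0.001,0.02],[0,0,0.03],[0,0,0.02],[0,0,0]], rot=[[0.001,-0.002,0],[0,0,0],[0,0,0],[0,0,0]], hand=[-0.3,-0.3,-0.3,-0.3])

```text
clock: 15.45
position: [0.5269, -0.2558, 0.0663]
ee_rot: [-0.0, 0.999, 0.035, -0.001]
contact_force: [0.7, -0.6, -2.0]
width: 0.0436
gripper_force: 36.8
```

Request:
apply_moves(xyz=[[0,0,0.035],[0,0,0.035],[0,0,0.035],[0,0,0.02],[0,0,0]], rot=[[0,0,0],[0,0,0],[0,0,0],[0,0,0],[0,0,0]], hand=[-0.3,-0.3,-0.3,-0.3,-0.3])

```text
clock: 16.08
position: [0.5271, -0.2558, 0.0289]
ee_rot: [-0.0, 0.999, 0.035, -0.001]
contact_force: [-0.4, -0.4, -2.2]
width: 0.0434
gripper_force: 36.8
```

Request:
apply_moves(xyz=[[0,0,0.012],[0,0,0.01],[0,0,0.004],[0,0,0.004],[0,0,0]], rot=[[0,0,0],[0,0,0],[0,0,0],[0,0,0],[0,0,0]], hand=[-0.3,-0.3,-0.3,-0.3,-0.3])

```text
clock: 16.7
position: [0.5274, -0.2561, 0.0206]
ee_rot: [0.0, 0.999, 0.035, 0.0]
contact_force: [-0.2, 0.1, -1.5]
width: 0.0436
gripper_force: 36.8
```

Request:
apply_moves(xyz=[[0,0,0.003],[0,0,0.003],[0,0,0.002],[0,0,0]], rot=[[0,0,0],[0,0,0],[0,0,0],[0,0,0]], hand=[-0.3,-0.3,-0.3,-0.3])

```text
clock: 17.2
position: [0.5276, -0.2561, 0.0193]
ee_rot: [0.0, 0.999, 0.035, 0.0]
contact_force: [-2.0, 0.5, 5.6]
width: 0.0435
gripper_force: 37.7
```

Floor contact at the predicted height. Releasing and rising.

Request:
apply_moves(xyz=[[0,0,0],[0,0,0],[0,0,0],[0,0,-0.06],[0,0,-0.12],[0,0,-0.15],[0,0,-0.15],[0,0,-0.1]], rot=[[0,0,0],[0,0,0],[0,0,0],[0,0,0],[0,0,0],[0,0,0],[0,0,0],[0,0,0]], hand=[0.3,0.6,0.7,0.7,0.7,0.7,0.7,0.7])

```text
clock: 18.2
position: [0.528, -0.2563, 0.1945]
ee_rot: [0.001, 0.999, 0.035, 0.001]
contact_force: [0.3, -0.1, 0.3]
width: 0.0724
gripper_force: 0.0
```

```bash
python3 snap.py w7; python3 plan.py .45 0 .17 4.2 8; python3 - <<'E'
import pickle; from h import *
i,s=pickle.load(open("w7.pkl","rb")); g=i["pixels"].mean(2).astype(np.float32)
c=np.array([.5314,-.3055]);a=np.radians(4.05); u=np.array([np.cos(a),np.sin(a)]);n=np.array([-u[1],u[0]])
W=lambda x,y,z:[*(c+(x*u+y*n)/1000),z/1000]
P=proj(i,[W(32,72,48),W(32,28,48),W(-32,72,48),W(-32,28,48),W(34.5,72,68),W(34.5,28,68),W(-34.5,50,68)],s); print(P.round(1).tolist())
x0,y0=(P.min(0)-40).astype(int).clip(0); x1,y1=(P.max(0)+40).astype(int)
cr=i["pixels"][y0:y1,x0:x1,::-1]; print(x0,y0,cr.shape); cv2.imwrite("pics/w7c.png",cv2.resize(cr,None,fx=3,fy=3,interpolation=cv2.INTER_CUBIC))
E
```

```text
now 18.25 [ 0.5298 -0.2574  0.1983] head -85.93 w 0.0726 gf 0.0 F [ 1.3 -0.5  2.6] mm/row 33.9
xyz [[-0.026, -0.109, 0.011], [-0.004, -0.112, 0.011], [0.018, -0.111, 0.011], [0.04, -0.105, 0.011], [0.059, -0.095, 0.011], [0.077, -0.082, 0.012], [0.091, -0.065, 0.012], [0.102, -0.046, 0.012]] 
rot each [0.001, -0.0, -0.188]
[[239.5, 142.8], [284.7, 142.8], [241.1, 203.9], [283.3, 203.9], [237.8, 144.1], [286.3, 144.0], [262.2, 213.9]]
197 102 (151, 129, 3)
```

View pics/w7c.png

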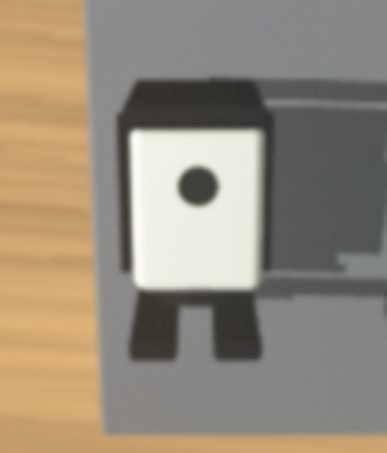

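The light is seated squarely between the end walls and lips, with the lens at the slotted wall. Next, the wrench.

Request:
apply_moves(xyz=[[-0.026,-0.109,0.011],[-0.004,-0.112,0.011],[0.018,-0.111,0.011],[0.04,-0.105,0.011],[0.059,-0.095,0.011],[0.077,-0.082,0.012],[0.091,-0.065,0.012],[0.102,-0.046,0.012]], rot=[[0,0,-0.167],[0,0,-0.167],[0,0,-0.167],[0,0,-0.167],[0,0,-0.167],[0,0,-0.167],[0,0,-0.167],[0,0,-0.167]], hand=[0.7,0.5,0.3,0.2,0.2,0.2,0.2,0.2])

```text
clock: 19.25
position: [0.4669, 0.007, 0.1643]
ee_rot: [0.0, 0.74, 0.673, -0.0]
contact_force: [-0.1, -1.0, -0.2]
width: 0.0516
gripper_force: 0.0
```

Request:
apply_moves(xyz=[[0,0,0],[0,0,0],[0,0,0]], rot=[[0,0,-0.165],[0,0,0],[0,0,0]], hand=[0.2,0.2,0.2])

```text
clock: 19.62
position: [0.4675, 0.0057, 0.1646]
ee_rot: [0.0, 0.682, 0.731, -0.0]
contact_force: [-0.0, -0.4, 1.6]
width: 0.0516
gripper_force: 0.0
```

```bash
python3 snap.py w8; python3 - <<'E'
import pickle; from h import *
i,s=pickle.load(open("w8.pkl","rb")); print(np.array(s["position"]).round(4), s["width"])
hsv=cv2.cvtColor(i["pixels"],cv2.COLOR_RGB2HSV).astype(int)
print(proj(i,[[.45,.1,.01],[.45,0,.01],[.45,-.1,.01]],s).round().tolist())
cv2.imwrite("pics/w8b.png",cv2.resize(i["pixels"][:,:,::-1],(768,576),interpolation=cv2.INTER_CUBIC))
E
```

```text
[0.4675 0.0057 0.1646] 0.05158949605532287
[[251.0, 72.0], [245.0, 175.0], [241.0, 259.0]]
```

View pics/w8b.png

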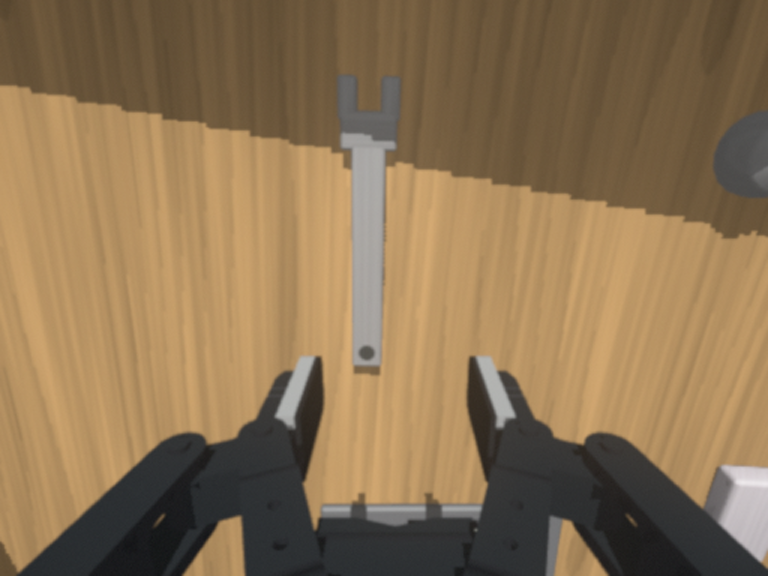

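The wrench's jaw tips are at (368,75) and its handle end at (367,365), both enlarged, and the handle is vertical in the view. Fitting its edges now.

```bash
python3 - <<'E'
import pickle; from h import *
i,s=pickle.load(open("w8.pkl","rb")); g=i["pixels"].mean(2).astype(np.float32)
E={}
for nm,a,b,w in[("L",(233.8,115),(235.3,230),4),("R",(256.3,115),(253.2,230),4),("end",(238,242.5),(250,242.5),4),("jawL",(227,50),(235,50),4),("jawR",(256,50.5),(265,50.5),4)]:
    E[nm]=edge(g,a,b,w,i,.01,s); print(nm,[np.round(x,2).tolist() for x in E[nm]])
th=np.radians(np.mean([E[k][1]%180 for k in"LR"])); u=np.array([np.cos(th),np.sin(th)]); n=np.array([-u[1],u[0]])
ends=[E["end"][0]@u,np.mean([E[k][0]@u for k in("jawL","jawR")])]; ns=[E[k][0]@n for k in"LR"]
c=u*np.mean(ends)+n*np.mean(ns)
print("yaw",np.degrees(th),"len",ends[1]-ends[0],"wid",ns,"centre",c)
E
python3 plan.py .45 0 .1 4.2 2
```

```text
L [[438.9100036621094, -4.71999979019165], -89.0999984741211, 0.3799999952316284, [234.11000061035156, 172.50999450683594]]
R [[459.25, -1.899999976158142], -88.51000213623047, 0.23999999463558197, [254.52999877929688, 172.49000549316406]]
end [[452.3900146484375, -79.19000244140625], -0.3199999928474426, 0.6600000262260437, [244.0, 241.82000732421875]]
jawL [[431.8500061035156, 116.66999816894531], -1.7200000286102295, 0.12999999523162842, [231.0, 50.83000183105469]]
jawR [[457.8900146484375, 117.81999969482422], 2.6700000762939453, 0.07999999821186066, [260.5, 51.529998779296875]]
yaw 91.195595 len 196.55057 wid [np.float32(-438.7183), np.float32(-459.11172)] centre [448.61563   19.027391]
now 19.675 [0.4675 0.0056 0.1647] head 3.98 w 0.0512 gf 0.0 F [-0.1  0.3  0. ] mm/row 33.6
xyz [[-0.007, -0.03, 0.108], [-0.007, -0.03, 0.108]] 
rot each [0.0, 0.0, -0.002]
```

```bash
python3 plan.py .4484 .023 .07 2 3
```

```text
now 19.675 [0.4675 0.0056 0.1647] head 3.98 w 0.0512 gf 0.0 F [-0.1  0.3  0. ] mm/row 32.7
xyz [[0.021, -0.02, 0.105], [0.021, -0.02, 0.105], [0.02, -0.02, 0.105]] 
rot each [0.0, 0.0, 0.011]
```

Request:
apply_moves(xyz=[[0.021,-0.02,0.105],[0.021,-0.02,0.105],[0.02,-0.02,0.105],[0,0,0],[0,0,0]], rot=[[0,0,0.011],[0,0,0.011],[0,0,0.011],[0,0,0],[0,0,0]], hand=[0.2,0.2,0.2,0.2,0.2])

```text
clock: 20.3
position: [0.4497, 0.0229, 0.0712]
ee_rot: [0.001, 0.694, 0.72, 0.0]
contact_force: [1.1, 0.8, -1.1]
width: 0.0515
gripper_force: 0.0
```

```bash
python3 plan.py .4484 .023 .004 2 1
```

```text
now 20.3 [0.4497 0.0229 0.0712] head 2.1 w 0.0515 gf 0.0 F [ 1.1  0.8 -1.1] mm/row 67.2
xyz [[0.001, -0.005, 0.224]] 
rot each [0.002, 0.001, 0.002]
```

Request:
apply_moves(xyz=[[0,-0.003,0.08],[0,0,0.08],[0,0,0.045],[0,0,0.017],[0,0,0],[0,0,0]], rot=[[0.001,0,0],[0,0,0],[0,0,0],[0,0,0],[0,0,0],[0,0,0]], hand=[0.2,0.2,0.2,0.2,0.2,0.2])

```text
clock: 21.05
position: [0.4483, 0.0231, 0.0045]
ee_rot: [0.001, 0.694, 0.72, 0.0]
contact_force: [-0.3, -0.0, 0.8]
width: 0.0515
gripper_force: 0.0
```

Request:
apply_moves(xyz=[[0,0,0],[0,0,0],[0,0,0],[0,0,0],[0,0,0],[0,0,0]], rot=[[0,0,0],[0,0,0],[0,0,0],[0,0,0],[0,0,0],[0,0,0]], hand=[0,-0.2,-0.5,-1,-1,-1], force=60)

```text
clock: 21.8
position: [0.4475, 0.0233, 0.0041]
ee_rot: [0.0, 0.694, 0.72, -0.0]
contact_force: [-0.9, 1.1, 5.5]
width: 0.0196
gripper_force: 58.7
```

Request:
apply_moves(xyz=[[0,0,-0.03],[0,0,-0.08],[0,0,-0.12],[0,0,-0.13],[0,0,-0.08],[0,0,0],[0,0,0]], rot=[[0,0,0],[0,0,0],[0,0,0],[0,0,0],[0,0,0],[0,0,0],[0,0,0]], hand=[-1,-1,-1,-1,-1,-1,-1])

```text
clock: 22.68
position: [0.4463, 0.0235, 0.1346]
ee_rot: [-0.001, 0.694, 0.72, -0.001]
contact_force: [0.1, -0.5, -3.0]
width: 0.0199
gripper_force: 59.4
```

```bash
python3 plan.py .5309 -.3552 .134 94.05 14; python3 - <<'E'
from h import *
s=status.get_state(); print(s["moment"],s["contact_force"],s["qpos"])
E
python3 snap.py w9; python3 - <<'E'
import pickle; from h import *
i,s=pickle.load(open("w9.pkl","rb")); cv2.imwrite("pics/w9b.png",i["pixels"][:,:,::-1])
p=np.array(s["position"]); Rm=q2R(s["ee_rot"])
# wrench in tool: along tool x, origin at tool x=-4
W=lambda x,y,z: p+Rm@np.array([x-4,y,4-z])/1000
print(proj(i,[W(100,0,10),W(100,-19,10),W(60,-11,10),W(60,11,10),W(-100,11,10),W(-100,-11,10)],s).round(1).tolist())
E
```

```text
now 22.675 [0.4463 0.0235 0.1346] head 2.15 w 0.0199 gf 59.4 F [ 0.1 -0.5 -3. ] mm/row 27.7
xyz [[-0.091, 0.017, 0.0], [-0.092, 0.006, 0.0], [-0.092, -0.004, 0.0], [-0.091, -0.015, 0.0], [-0.089, -0.025, 0.0], [-0.085, -0.035, 0.0], [-0.081, -0.045, 0.0], [-0.075, -0.054, 0.0], [-0.069, -0.062, 0.0], [-0.061, -0.069, 0.0], [-0.053, -0.076, 0.0], [-0.044, -0.081, 0.0], [-0.034, -0.086, 0.0], [-0.024, -0.089, 0.0]] 
rot each [-0.0, -0.0, -0.109]
[-0.02496103  0.00902865 -0.05268566] [ 0.05526698 -0.53596587 -2.99037722] [-1.02664433e-01  1.67456610e-01  1.91427757e+00 -8.57802641e-04
  1.06310614e+00 -1.39714700e-01]
[[261.6, 54.6], [216.1, 54.7], [238.0, 149.3], [285.6, 149.2], [279.8, 398.1], [245.1, 398.2]]
```

View pics/w9b.png

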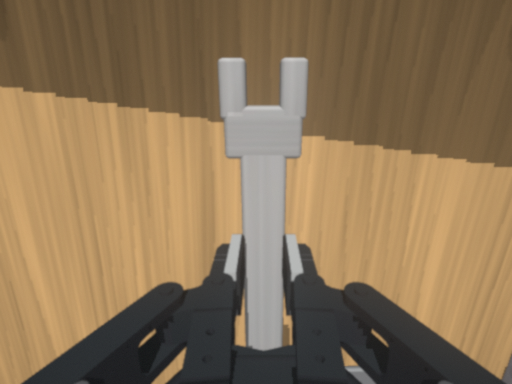

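The wrench is held level and centred, with its jaw forward at about (263,57). That was my 11th view, one over the limit of 10, so from here I'll check by numbers only.

Request:
apply_moves(xyz=[[-0.091,0.017,0],[-0.092,0.006,0],[-0.092,-0.004,0],[-0.091,-0.015,0],[-0.089,-0.025,0],[-0.085,-0.035,0],[-0.081,-0.045,0]], rot=[[0,0,-0.109],[0,0,-0.109],[0,0,-0.109],[0,0,-0.109],[0,0,-0.109],[0,0,-0.109],[0,0,-0.109]], hand=[-1,-1,-1,-1,-1,-1,-1])

```text
clock: 23.6
position: [0.4887, -0.1662, 0.1338]
ee_rot: [-0.002, 0.357, 0.934, -0.0]
contact_force: [0.2, 0.5, -3.3]
width: 0.0195
gripper_force: 59.4
```

Request:
apply_moves(xyz=[[-0.075,-0.054,0],[-0.069,-0.062,0],[-0.061,-0.069,0],[-0.053,-0.076,0],[-0.044,-0.081,0],[-0.034,-0.086,0],[-0.024,-0.089,0],[0,0,0]], rot=[[0,0,-0.109],[0,0,-0.109],[0,0,-0.109],[0,0,-0.109],[0,0,-0.109],[0,0,-0.109],[0,0,-0.109],[0,0,0]], hand=[-1,-1,-1,-1,-1,-1,-1,-1])

```text
clock: 24.6
position: [0.5308, -0.3571, 0.1333]
ee_rot: [-0.002, -0.031, 1.0, 0.0]
contact_force: [-0.4, -0.4, -3.8]
width: 0.0199
gripper_force: 59.5
```

Request:
apply_moves(xyz=[[0,0,0]], rot=[[0,0,0]], hand=[-1])

```text
clock: 24.72
position: [0.5302, -0.3543, 0.1339]
ee_rot: [-0.002, -0.032, 0.999, 0.001]
contact_force: [0.6, -0.3, -3.4]
width: 0.0195
gripper_force: 59.5
```

```bash
python3 plan.py .5307 -.3552 .075 94.05 2
```

```text
now 24.725 [ 0.5302 -0.3543  0.1339] head 93.65 w 0.0195 gf 59.5 F [ 0.6 -0.3 -3.4] mm/row 29.5
xyz [[-0.001, -0.002, 0.098], [-0.001, -0.002, 0.098]] 
rot each [0.001, -0.002, -0.003]
```

Request:
apply_moves(xyz=[[-0.001,-0.002,0.06],[-0.001,-0.002,0.06],[0,0,0],[0,0,0]], rot=[[0.001,-0.002,-0.003],[0.001,-0.002,-0.003],[0,0,0],[0,0,0]], hand=[-1,-1,-1,-1])

```text
clock: 25.22
position: [0.5321, -0.3561, 0.1002]
ee_rot: [0.002, -0.036, 0.999, -0.001]
contact_force: [0.5, -0.5, -2.1]
width: 0.02
gripper_force: 59.5
```

```bash
python3 snap.py w10; python3 plan.py .5307 -.3552 .075 94.05 1; python3 - <<'E'
import pickle; from h import *
i,s=pickle.load(open("w10.pkl","rb")); g=i["pixels"].mean(2).astype(np.float32)
c=np.array([.5314,-.3055]);a=np.radians(4.05); u=np.array([np.cos(a),np.sin(a)]);n=np.array([-u[1],u[0]])
W=lambda x,y,z:[*(c+(x*u+y*n)/1000),z/1000]
zb=s["position"][2]-.004
for nm,x0,x1,y,z in[("fork- l",-47.5,-42.5,-25,50),("fork- r",-47.5,-42.5,-75,50),("fork- notch l",-47.5,-42.5,-37,50),("fork- notch r",-47.5,-42.5,-63,50),("plate-y",-90,-20,-90,8),("wrench l",-50,-25,-39,zb*1000+10),("wrench r",-50,-25,-61,zb*1000+10)]:
    p=proj(i,[W(x0,y,z),W(x1,y,z)],s); e=edge(g,p[0],p[1],7,i,z/1000,s)
    print(nm,p[0].round(),y,"meas",round(float((e[0]/1000-c)@n*1000),2),"ang",round(float(e[1]),1),"res",round(float(e[2]),2))
# row profile across fork- at top
p=proj(i,[W(-45,-20,50),W(-45,-80,50)],s); print(p.round(1)); k=np.linspace(p[0],p[1],61); print([int(g[int(round(v)),int(round(x))]) for x,v in k])
E
```

```text
now 25.275 [ 0.5323 -0.3564  0.1006] head 94.08 w 0.0194 gf 59.5 F [-0.4 -0.  -2.8] mm/row 25.7
xyz [[0.005, 0.005, 0.085]] 
rot each [-0.003, 0.004, 0.0]
fork- l [303. 148.] -25 meas -26.05 ang -2.9 res 0.04
fork- r [226. 148.] -75 meas -74.21 ang 5.1 res 0.05
fork- notch l [284. 148.] -37 meas -35.11 ang -43.5 res 0.45
fork- notch r [244. 148.] -63 meas -64.3 ang -86.0 res 1.32
plate-y [210.  79.] -90 meas -88.65 ang 2.1 res 1.67
wrench l [288. 167.] -39 meas -39.9 ang 4.2 res 0.04
wrench r [241. 167.] -61 meas -60.27 ang 4.1 res 0.0
[[310.2 151.5]
 [218.4 151.5]]
[110, 110, 111, 110, 109, 98, 150, 209, 201, 190, 190, 190, 190, 189, 190, 189, 190, 189, 188, 190, 189, 190, 190, 188, 189, 189, 188, 189, 189, 189, 188, 188, 188, 188, 188, 189, 189, 188, 189, 187, 187, 188, 188, 188, 188, 188, 186, 187, 187, 188, 187, 187, 186, 185, 173, 129, 129, 152, 154, 154, 142]
```

```bash
python3 - <<'E'
import pickle; from h import *
i,s=pickle.load(open("w4.pkl","rb")); g=i["pixels"].mean(2).astype(np.float32)
c=np.array([.5314,-.3055]);a=np.radians(4.05); u=np.array([np.cos(a),np.sin(a)]);n=np.array([-u[1],u[0]])
W=lambda x,y,z:[*(c+(x*u+y*n)/1000),z/1000]
for x in(45,43,-43,-45):
    ys=np.arange(-15,-85.1,-1); p=proj(i,[W(x,y,50) for y in ys],s).astype(np.float32)
    v=cv2.remap(g,p[:,:1],p[:,1:],cv2.INTER_LINEAR)[:,0]
    m=[(v[j]+v[j+1])/2 for j in range(len(v)-1)]
    thr=80; cr=[round(float(ys[j]-(v[j]-thr)/(v[j]-v[j+1])),1) for j in range(len(v)-1) if (v[j]-thr)*(v[j+1]-thr)<0]
    print(x,p[35].round(0),"crossings y",cr)
E
```

```text
45 [314. 132.] crossings y [-21.1, -73.4]
43 [314. 134.] crossings y [-22.1, -41.2, -60.5, -73.3]
-43 [310. 215.] crossings y [-24.2, -35.7, -60.8, -73.1]
-45 [310. 217.] crossings y [-24.5, -35.8, -61.6, -73.3]
```

Request:
apply_moves(xyz=[[0.005,0.003,0.04],[0,0,0.06],[0,0,0.04],[0,0,0],[0,0,0]], rot=[[-0.002,0.003,0],[0,0,0],[0,0,0],[0,0,0],[0,0,0]], hand=[-1,-1,-1,-1,-1])

```text
clock: 25.9
position: [0.5307, -0.3561, 0.0582]
ee_rot: [0.0, -0.035, 0.999, -0.001]
contact_force: [0.1, -0.7, -3.4]
width: 0.0197
gripper_force: 59.5
```

```bash
python3 - <<'E'
from h import *
c=np.array([.5314,-.3055]);a=np.radians(4.05); u=np.array([np.cos(a),np.sin(a)]);n=np.array([-u[1],u[0]])
for k in range(2):
    s=status.get_state(); p=np.array(s["position"]); print("u,n mm",((p[:2]-c)@u*1000).round(2),((p[:2]-c)@n*1000).round(2),p[2].round(4),s["contact_force"].round(1)); get_image("wrist")
E
python3 plan.py .5305 -.3552 .034 94.05 1
```

```text
u,n mm -4.27 -50.43 0.0582 [ 0.1 -0.7 -3.4]
u,n mm -4.14 -50.55 0.0584 [ 0.8  0.8 -3.8]
now 26.0 [ 0.5308 -0.3562  0.0585] head 94.07 w 0.0194 gf 59.5 F [ 1.3  0.5 -3.6] mm/row 24.6
xyz [[0.001, 0.004, 0.082]] 
rot each [-0.002, 0.001, 0.0]
```

Shifting a little more (+0.7 mm) and going down into the notches.

Request:
apply_moves(xyz=[[0.001,0.0025,0.01],[0,0,0.02],[0,0,0.02],[0,0,0]], rot=[[0,0,0],[0,0,0],[0,0,0],[0,0,0]], hand=[-1,-1,-1,-1])

```text
clock: 26.5
position: [0.5294, -0.3546, 0.0419]
ee_rot: [-0.001, -0.035, 0.999, 0.0]
contact_force: [0.7, -0.3, -3.6]
width: 0.0197
gripper_force: 59.5
```

Request:
apply_moves(xyz=[[0,0,0.01],[0,0,0.01],[0,0,0.004],[0,0,0]], rot=[[0,0,0],[0,0,0],[0,0,0],[0,0,0]], hand=[-1,-1,-1,-1])

```text
clock: 27.0
position: [0.53, -0.355, 0.0355]
ee_rot: [-0.0, -0.035, 0.999, -0.0]
contact_force: [-0.5, -0.4, -2.7]
width: 0.0196
gripper_force: 59.5
```

Request:
apply_moves(xyz=[[0,0,0.003],[0,0,0.003],[0,0,0]], rot=[[0,0,0],[0,0,0],[0,0,0]], hand=[-1,-1,-1])

```text
clock: 27.38
position: [0.5301, -0.3552, 0.0342]
ee_rot: [0.0, -0.035, 0.999, -0.0]
contact_force: [0.0, 0.5, -0.0]
width: 0.0197
gripper_force: 59.7
```

Request:
apply_moves(xyz=[[0,0,0.002],[0,0,0]], rot=[[0,0,0],[0,0,0]], hand=[-1,-1])

```text
clock: 27.62
position: [0.5301, -0.3552, 0.0341]
ee_rot: [0.0, -0.035, 0.999, -0.001]
contact_force: [-2.7, 1.1, 5.7]
width: 0.0197
gripper_force: 60.5
```

Request:
apply_moves(xyz=[[0,0,0],[0,0,0],[0,0,0],[0,0,-0.06],[0,0,-0.12],[0,0,-0.15],[0,0,-0.15],[0,0,-0.06]], rot=[[0,0,0],[0,0,0],[0,0,0],[0,0,0],[0,0,0],[0,0,0],[0,0,0],[0,0,0]], hand=[-0.4,-0.2,-0.1,-0.1,-0.1,-0.1,-0.1,-0.1])

```text
clock: 28.62
position: [0.5313, -0.3561, 0.2003]
ee_rot: [0.003, -0.036, 0.999, -0.003]
contact_force: [0.1, -0.2, -0.6]
width: 0.0385
gripper_force: 0.0
```

Request:
apply_moves(xyz=[[0,0,0],[0,0,0]], rot=[[0,0,0],[0,0,0]], hand=[-0.1,-0.1])

```text
clock: 28.88
position: [0.5295, -0.3546, 0.1947]
ee_rot: [-0.0, -0.035, 0.999, 0.0]
contact_force: [0.1, -0.2, -0.3]
width: 0.0385
gripper_force: 0.0
```

```bash
python3 snap.py w11; python3 - <<'E'
import pickle; from h import *
i,s=pickle.load(open("w11.pkl","rb")); g=i["pixels"].mean(2).astype(np.float32); print(s["position"],s["clock"])
c=np.array([.5314,-.3055]);a=np.radians(4.05); u=np.array([np.cos(a),np.sin(a)]);n=np.array([-u[1],u[0]])
W=lambda x,y,z:[*(c+(x*u+y*n)/1000),z/1000]
for nm,A,B,ax in[("wr l far",(-30,-39.5,40),(30,-39.5,40),n),("wr r far",(-30,-60.5,40),(30,-60.5,40),n),("handle end",(100,-44,40),(100,-55,40),u),("jaw tip l",(-100,-35,40),(-100,-40,40),u),("jaw tip r",(-100,-60,40),(-100,-65,40),u),
 ("light tail",(32,38,48),(32,62,48),u),("light l",(-25,72,48),(25,72,48),n),("light r",(-25,28,48),(25,28,48),n)]:
    p=proj(i,[W(*A),W(*B)],s); e=edge(g,p[0],p[1],6,i,A[2]/1000,s)
    print(nm,p.round().tolist(),A[0] if ax is u else A[1],"meas",round(float((e[0]/1000-c)@ax*1000),2),"ang",round(float(e[1]),1),"res",round(float(e[2]),2))
# notch gaps beside the wrench at prong tops
for x in(-45,-43,43,45):
    ys=np.arange(-20,-80.1,-1); p=proj(i,[W(x,y,50) for y in ys],s).astype(np.float32)
    v=cv2.remap(g,p[:,:1],p[:,1:],cv2.INTER_LINEAR)[:,0]; print(x,p[30].round(),v.astype(int).tolist())
E
```

```text
[ 0.52945593 -0.35458783  0.19469113] 28.875
wr l far [[272.0, 147.0], [272.0, 202.0]] -39.5 meas -38.2 ang 4.1 res 0.0
wr r far [[252.0, 147.0], [252.0, 202.0]] -60.5 meas -59.02 ang 4.4 res 0.07
handle end [[268.0, 259.0], [258.0, 259.0]] 100 meas 93.77 ang -85.6 res 0.32
jaw tip l [[278.0, 72.0], [273.0, 72.0]] -100 meas -99.85 ang 32.6 res 0.67
jaw tip r [[251.0, 72.0], [246.0, 72.0]] -100 meas -104.29 ang -85.9 res 0.0
light tail [[346.0, 207.0], [369.0, 207.0]] 32 meas 30.02 ang -86.0 res 0.0
light l [[386.0, 153.0], [380.0, 201.0]] 72 meas 70.04 ang 4.2 res 0.11
light r [[341.0, 153.0], [337.0, 201.0]] 28 meas 29.27 ang 4.1 res 0.0
-45 [262. 133.] [91, 91, 91, 91, 87, 74, 61, 56, 55, 55, 55, 55, 54, 54, 54, 53, 56, 64, 76, 90, 104, 111, 114, 114, 114, 118, 130, 139, 147, 167, 181, 184, 181, 181, 180, 180, 181, 181, 172, 148, 120, 104, 90, 71, 59, 54, 52, 52, 52, 52, 51, 51, 51, 51, 62, 79, 89, 91, 91, 91, 91]
-43 [262. 136.] [113, 113, 112, 114, 113, 104, 92, 80, 76, 75, 75, 74, 74, 75, 78, 88, 99, 109, 119, 136, 149, 149, 146, 146, 146, 151, 166, 176, 180, 180, 183, 184, 182, 180, 181, 180, 181, 181, 172, 151, 134, 134, 130, 114, 95, 80, 72, 65, 60, 59, 58, 60, 61, 65, 75, 86, 91, 91, 91, 91, 91]
43 [262. 217.] [140, 140, 139, 138, 128, 98, 67, 55, 54, 54, 54, 54, 53, 53, 53, 56, 73, 102, 126, 137, 140, 139, 138, 137, 139, 144, 157, 168, 173, 176, 178, 177, 176, 175, 175, 176, 177, 175, 166, 145, 131, 125, 109, 82, 60, 53, 53, 51, 51, 52, 52, 52, 51, 53, 64, 78, 86, 88, 89, 89, 88]
45 [262. 219.] [140, 140, 141, 138, 128, 104, 74, 60, 57, 57, 57, 57, 55, 56, 57, 63, 81, 111, 140, 166, 181, 182, 178, 178, 179, 178, 179, 178, 176, 177, 178, 177, 176, 175, 175, 176, 177, 176, 165, 145, 131, 127, 116, 91, 66, 57, 54, 53, 54, 54, 52, 52, 53, 56, 68, 81, 87, 88, 89, 89, 89]
```

```bash
cat > chk.py <<'E'
import pickle,sys; from h import *
for f,zoff in(("w9",None),("w10",None),("w11",40.),("w12",40.)):
    try: i,s=pickle.load(open(f+".pkl","rb"))
    except Exception: continue
    g=i["pixels"].mean(2).astype(np.float32); p=np.array(s["position"]); Rm=q2R(s["ee_rot"])
    zt=(p[2]*1000+6) if zoff is None else zoff   # wrench top, mm
    tx=Rm[:2,0]; ty=Rm[:2,1]; W=lambda x,y:[*(p[:2]+(x*tx+y*ty)/1000),zt/1000]
    c=np.array([.5314,-.3055]);a=np.radians(4.05); u=np.array([np.cos(a),np.sin(a)]);n=np.array([-u[1],u[0]])
    if zoff: W=lambda x,y:[*(c+(-(x)*u+(y-49.5)*n)/1000),zt/1000]
    for nm,A,B in(("tip-",(98,-16),(98,-11)),("tip+",(98,11),(98,16)),("headback-",(61,-17),(61,-13)),("headback+",(61,13),(61,17)),("end",(-98,-6),(-98,6))):
        q=proj(i,[W(*A),W(*B)],s); e=edge(g,q[0],q[1],16 if nm[0]!="h" else 14,i,zt/1000,s)
        m=(e[0]/1000-p[:2])@tx*1000 if not zoff else -(e[0]/1000-c)@u*1000
        print(f,nm,q[0].round(),"meas x",m.round(2),"ang",round(float(e[1]),1),"res",round(float(e[2]),2))
E
python3 chk.py
```

```text
w9 tip- [223.  49.] meas x 94.95 ang 2.1 res 0.0
w9 tip+ [288.  49.] meas x 95.04 ang 1.9 res 0.01
w9 headback- [225. 138.] meas x 58.13 ang -76.1 res 0.58
w9 headback+ [290. 138.] meas x 56.74 ang 48.7 res 0.34
w9 end [253. 391.] meas x -91.4 ang 2.1 res 0.0
w10 tip- [225.  48.] meas x 95.07 ang -85.9 res 0.0
w10 tip+ [290.  48.] meas x 94.97 ang -85.8 res 0.0
w10 headback- [226. 137.] meas x 56.6 ang 34.6 res 0.47
w10 headback+ [292. 137.] meas x 56.98 ang 84.1 res 0.2
w10 end [254. 390.] meas x -92.64 ang -85.9 res 0.0
w11 tip- [245.  74.] meas x 104.24 ang -85.9 res 0.0
w11 tip+ [274.  74.] meas x 98.41 ang -87.1 res 0.03
w11 headback- [245. 115.] meas x 54.3 ang -83.8 res 0.04
w11 headback+ [276. 115.] meas x 53.6 ang -85.9 res 0.0
w11 end [257. 258.] meas x -86.7 ang 28.0 res 2.41
```

```bash
python3 - <<'E'
import pickle; from h import *
i,s=pickle.load(open("w11.pkl","rb")); g=i["pixels"].mean(2).astype(np.float32)
c=np.array([.5314,-.3055]);a=np.radians(4.05); u=np.array([np.cos(a),np.sin(a)]);n=np.array([-u[1],u[0]])
W=lambda x,y,z:[*(c+(x*u+y*n)/1000),z/1000]
for y in(-34,-36,-49,-62,-64):
    xs=np.arange(-110,-88,1.); p=proj(i,[W(x,y,40) for x in xs],s).astype(np.float32)
    print(y,cv2.remap(g,p[:,:1],p[:,1:],cv2.INTER_LINEAR)[:,0].astype(int).tolist())
xs=np.arange(80,110,1.);p=proj(i,[W(x,-49,40) for x in xs],s).astype(np.float32)
print("end",cv2.remap(g,p[:,:1],p[:,1:],cv2.INTER_LINEAR)[:,0].astype(int).tolist())
ys=np.arange(-25,-75,-1.)
for x in(-95,-80,-70): 
    p=proj(i,[W(x,y,40) for y in ys],s).astype(np.float32); print(x,cv2.remap(g,p[:,:1],p[:,1:],cv2.INTER_LINEAR)[:,0].astype(int).tolist())
E
```

```text
-34 [166, 163, 163, 167, 169, 163, 145, 134, 137, 142, 141, 144, 165, 179, 182, 182, 183, 182, 183, 183, 183, 183]
-36 [166, 162, 163, 168, 169, 163, 146, 134, 139, 143, 140, 144, 165, 179, 182, 182, 183, 183, 182, 183, 183, 184]
-49 [164, 165, 169, 171, 172, 166, 146, 133, 138, 144, 144, 145, 145, 144, 144, 144, 145, 144, 144, 143, 144, 144]
-62 [166, 168, 171, 173, 174, 166, 144, 133, 137, 142, 141, 144, 164, 178, 182, 182, 182, 182, 183, 183, 183, 183]
-64 [166, 169, 171, 173, 174, 166, 146, 133, 137, 142, 140, 145, 166, 178, 181, 182, 182, 182, 184, 183, 183, 184]
end [177, 172, 159, 132, 105, 94, 89, 89, 90, 89, 89, 89, 90, 97, 118, 141, 163, 172, 172, 170, 167, 163, 161, 159, 159, 160, 161, 164, 167, 170]
-95 [144, 145, 145, 145, 147, 161, 183, 190, 185, 182, 182, 182, 182, 181, 176, 164, 143, 127, 132, 141, 144, 145, 144, 144, 144, 145, 144, 145, 144, 144, 144, 150, 174, 196, 195, 187, 183, 182, 181, 182, 179, 175, 163, 138, 111, 97, 94, 93, 93, 94]
-80 [144, 144, 145, 144, 146, 162, 190, 195, 187, 183, 183, 183, 184, 183, 179, 167, 145, 130, 131, 135, 137, 137, 136, 137, 136, 137, 136, 137, 137, 136, 136, 143, 167, 193, 195, 188, 183, 183, 183, 185, 183, 179, 170, 142, 109, 95, 92, 94, 92, 92]
-70 [144, 144, 144, 144, 144, 145, 152, 168, 182, 181, 177, 176, 176, 176, 176, 176, 176, 176, 176, 176, 175, 175, 175, 175, 175, 175, 175, 174, 175, 174, 174, 174, 174, 174, 174, 174, 173, 172, 172, 173, 170, 152, 122, 100, 93, 92, 92, 92, 91, 91]
```

The wrench tip is at u = -98 to -99 mm, and its centreline is within about 1 mm of the notch centre, inside the 2 mm play. It rests at the expected height. The light is seated and the gripper is clear, so I'm handing in.

```bash
python3 -c "
from h import *
print(job.sign_off())"
```

```text
the job is handed in; nothing more can be done
None
```

The light is seated in the cradle with its lens at the slotted wall, the wrench lies in the forks with its jaw at that end (about 1 mm off centre), and the job was handed in at about 29 s; I viewed 11 pictures, one over the limit of 10.

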